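# Refit the retaining clip on a vacuum manifold's tap key

## Robot

A 7-joint arm with a two-finger parallel gripper is mounted at the origin on the work surface. World frame = base frame: x ahead of the robot, y to its left, z up, the work surface at z = 0. Lengths are in m, angles in degrees, forces in N, time in s.
With the tool pointing down it reaches from about 0.35 to 0.775 m from the base axis. Payload 3.1 kg.
Tool frame: the origin (TCP) lies on the centre line of the jaws, within the pads' length; the fingertips stand 17 mm ahead of it and the grasp point (between the pads) lies 2 mm behind it (robot.tip_reach is the distance from the TCP to the fingertips, in m); z points along the fingers, y is the direction in which the jaws open and shut (so a half turn about z gives the same grasp; the last joint's range is limited). The gripper opens to 85 mm and grips with 20 to 120 N. Pads are 22 mm wide; open, the fingers measure 114 mm over their backs; the gripper's body (76 mm by 85 mm) begins 54 mm behind the grasp point. The pads swing forward as they close: fully open they stand 13 mm farther back than shut.
Start: joints at [-71.832, 17.813, 0.802, 86.603, -0.252, 75.585, -1.558], TCP at [0.193, 0.515, 0.218] pointing down, gripper open.
Joint ranges: [-154.91, 154.91], [-16.99, 109.72], [-72.82, 74.43], [7.12, 147.25], [-82.49, 262.49], [11.32, 116.49], [-174.64, 174.64]. Speed limits (degrees/s): [159.86, 159.86, 180, 180, 180, 180, 180].

## Interface

Orientations are given as [roll, pitch, yaw] about the fixed x, y, z axes, in that order (R = Rz(yaw) Ry(pitch) Rx(roll)).
In Python, from station import robot, fingers, vision, workorder, recognise gives the robot as it stands. Calls block until the motion is done:
- robot.move_to(position, orientation): joint-space move of the TCP to a pose.
- robot.line_to(position, orientation=None, velocity=0.15, f_stop=None): straight line of the TCP; orientation=None keeps the orientation; velocity is the mean speed in m/s. With f_stop (N) it stops when the force on the tool has changed by that much, and returns True; else False.
- robot.move_j(angles): joint-space move.
- fingers.gripper_to(opening, force=None): opening from 0.0 (shut) to 1.0 (fully open); force is the grip in N (None keeps the last); returns when the fingers have stopped.
- robot.pause(seconds).
- robot.inverse_kinematics(position, orientation): joint angles nearest the present ones, or None.
- vision.grab_frame(name): name is "scene" or "top" or "wrist"; returns the picture (420x560x3 uint8, red, green, blue); there is no depth.
- vision.calibration(name): a dict with "mtx" (3x3 intrinsics, pixels), "extrinsics" (4x4, takes a point from world to camera coordinates); the wrist camera has in their place "T_tool_cam" (4x4, takes a point from camera to tool coordinates, whose origin is the TCP and whose axes are the flange's). Camera axes: x right, y up, looking along -z (the intrinsics and any distortion apply to the point x, -y, -z); pixel columns grow to the right and rows downward; lengths in m; the calibration is good to about 2 mm. A picture is of the moment at which its call begins: read the wrist's pose just before it. calibration takes no time and is no camera call.
A pose or a line that the arm cannot do raises robot.PlanningError and nothing moves.
- workorder.close_job(): hands the job in, once; it reports no verdict.
Trained networks look in the newest picture that a camera, given by its name, has taken for a name from the list of things; names that differ only in an ending like _2 or _b are one class to them, and where a whole thing is asked for, a point or a joint stands for the part that bears it (a point fixed in the world has none). Each returns a list of dicts, best first, with "p" (0 to 1); they miss things now and then, are a little off and sometimes report something else, mostly with a low value. They report only what shows in the picture. A call takes as long as a camera call.
- recognise(label, camera): "rect" ([centre column, centre row, width, height] in pixels, round what is visible of it).
Readings, each from a call of its own:
- robot.current_time_s(): time.
- robot.current_joint_positions(): joint angles.
- robot.current_dq(): joint speeds.
- robot.current_joint_torque(): joint torques, N m.
- robot.current_tool_pos(): TCP position.
- robot.current_eef_rot(): TCP orientation.
- robot.current_contact_force(): force on the tool from outside, world axes, zero at the start.
- robot.current_torque(): the same for the moment, N m.
- robot.current_finger_gap(): opening from 0.0 (shut) to 1.0 (fully open).
Only numpy, scipy, OpenCV 4.12 (cv2) and the standard library are available. Lean on these libraries where they do the work, as an engineer would, in place of code of your own. Each camera call takes 0.05 s, during which the arm holds its last target. There are 200 camera calls.

## Task

The tap of the filtration manifold is back from cleaning with its white key only part-way in: push the key fully home in its barrel by its handle, then take the red retaining clip out of the pink rack and press it down across the key's small end until it snaps fully into the key's groove, and let go of it. Push and press gently: feel for the groove rather than forcing the clip, and leave the small blue clip, the bottle, the beaker and the tube rack where they are.

Things in the scene. Friction and masses are not known exactly. Their poses are not given: they have to be found in the camera images.
- manifold: Steel filtration manifold, fixed. Origin on the bench under its tap's centre; x along the tap key's axis from handle to small end, y along its 38 mm tube (y 42 to 390 mm, axis 105 mm high; filter stations on top at y 165, 285, the last 275 mm high). Tap barrel: level cylinder 30 mm thick, axis 105 mm high, x -24 to +24 (last 8 mm: 26 thick). A hose barb goes to y = -59.
- barrel_end (a point): Centre of the barrel's end face on the key's axis; x outwards, z up. Once the key is home its 20 mm thick small end sticks out here, with a groove 5 mm wide, 14 mm in diameter. The groove's centre is 5 to 19 mm out: each key is ground to its own depth, so just where is not known and has to be seen or felt. Beyond the groove the key goes on, 20 mm thick, for another 17 mm.
- key (a joint): Travel of the white tap key along its axis (m): 0 = home on its seat, negative = drawn out on the handle side. Starts 24 to 32 mm out, the groove hidden in the barrel. It drags with about 6 N and stops on its seat; 10 to 15 N is plenty. A pull of about 6 N the other way takes it off its seat again.
- handle_home (a point): Where the centre of the handle's flat outer face comes to lie when the key is home, give or take 7 mm along x (each key seats at its own depth): 50 mm from the tap's centre, 105 mm high; until then the face stands farther out along -x by the key's travel. x = push direction. The handle is a white level bar, 64 mm long (y), 20 mm high, 12 mm thick.
- clip_tab (a point): Red plastic retaining clip: C-shaped ring, 4 mm thick, 23 mm across, open downward, with a tab on top. Point in the tab, 10 mm below its top, on its centre line; x across the tab and along the ring's axis, z up. Tab 10 mm thick (x), 18 mm wide (y), from 24 mm below this point to 10 mm above; the ring hangs below it. It stands upright in a rack slot, ring sunk in the slot.
- clip_bore (a point): Centre of the red clip's ring, 40 mm below clip_tab, same axes. Jaw tips 6 mm lower, 9.6 mm apart, springy. Tips resting on the 20 mm part of the key, this point is about 15 mm above the key's axis; resting over the groove, 11 to 12 mm; seated, on the axis. In the groove it snaps home under 4 to 8 N from above; if 10 N does not move it, it is not over the groove: harder forcing harms it.
- rack: Pink rack, fixed, 60 x 140 x 26 mm, origin at the centre of its underside, z up. Three slots along y (at -42, 0, 42 mm), each 6.5 mm (x) by 30.5 mm (y), 20 mm deep. The red clip stands in one outer slot, the small blue clip in the other, in either order.
- small_clip_mid (a point): Small blue clip for another tap, 48 mm high, standing in the rack's other outer slot; point 32 mm above its feet. Bystander.
- bottle: Glass bottle with orange cap, 66 mm across, 170 mm high, origin under its centre. Bystander.
- beaker: Clear plastic beaker, 72 mm across, 100 mm high, origin under its centre. Bystander.
- tube_rack: Green rack of small tubes, 85 x 200 mm, 39 mm high, origin under its centre. Bystander.
- clip: The red clip as a whole (see clip_tab): origin at its feet, 8 mm below clip_bore, same axes.

How it is judged:
By the outcome, as a careful person would: the job done as asked, in the order asked, and still so for the second after the job is handed in, with the robot touching nothing.
It also fails if it takes over 72 s, if anything falls off the work surface, if the arm or the gripper's body presses on something with over 40 N, if the wrist force passes 120 N, or if a joint passes its speed limit or range.

## Working session

There is one attempt and no reset: what is moved stays moved. The work goes in short steps, each a Python script; the robot and the scene stay as the last script left them, time stands still between calls to the robot, and variables do not carry over. Pictures are saved under pics/ and viewed, about 8 in all and at most 12, crops included, and the job is handed in when it is done.

```bash
mkdir -p pics; ls
cat > h.py <<'E'
from station import robot, fingers, vision, workorder, recognise
import numpy as np, cv2
from scipy.spatial.transform import Rotation as R
def save(name,f,img=None):
    im=vision.grab_frame(name) if img is None else img
    cv2.imwrite('pics/'+f,cv2.cvtColor(im,cv2.COLOR_RGB2BGR)); return im
def cam(name):
    c=vision.calibration(name); K=np.array(c['mtx'])
    if name=='wrist':
        p=robot.current_tool_pos(); r=robot.current_eef_rot()
        T=np.eye(4);T[:3,:3]=R.from_euler('xyz',r,degrees=True).as_matrix();T[:3,3]=p
        E=np.linalg.inv(T@np.array(c['T_tool_cam']))
    else: E=np.array(c['extrinsics'])
    return K,E,c
def proj(C,P):
    K,E=C[:2]; P=np.atleast_2d(P); q=P@E[:3,:3].T+E[:3,3]; q=q*[1,-1,-1]
    u=q@K.T; return u[:,:2]/u[:,2:]
def ray(C,u,v):
    K,E=C[:2]; d=np.linalg.solve(K,[u,v,1.])*[1,-1,-1]; Rm=E[:3,:3]
    return -Rm.T@E[:3,3], Rm.T@d
def atz(C,u,v,z):
    o,d=ray(C,u,v); return o+d*(z-o[2])/d[2]
E
python3 - <<'E'
from h import *
a=save('scene','s0.png');b=save('top','t0.png')
for n in('scene','top'):
    C=cam(n);print(n,{k:v for k,v in C[2].items() if k not in('mtx','extrinsics')},C[0].tolist(),'cam at',ray(C,0,0)[0])
    for l in('manifold','key','clip','rack','small_clip_mid','bottle','beaker','tube_rack'):
        r=recognise(l,n)
        print(l,[(np.round(x['rect'],1).tolist(),round(x['p'],2)) for x in r[:2]], atz(C,*r[0]['rect'][:2],0.0).round(3) if r else '')
E
```

```text
pics
scene {} [[507.52777449489383, 0.0, 273.8502428067263], [0.0, 507.52777449489383, 206.88231140279808], [0.0, 0.0, 1.0]] cam at [ 1.32528996 -0.06591169  0.75813369]
manifold [([390.1, 226.0, 236.4, 142.7], 0.92)] [ 0.485  0.22  -0.   ]
key [([302.8, 215.2, 31.1, 44.3], 0.57), ([185.9, 206.6, 15.5, 15.4], 0.35)] [0.435 0.028 0.   ]
clip [] 
rack [([169.4, 224.1, 68.8, 47.0], 0.79), ([304.6, 215.9, 34.3, 44.4], 0.46)] [ 0.446 -0.277  0.   ]
small_clip_mid [] 
bottle [([388.5, 162.3, 34.7, 69.2], 0.81)] [0.236 0.271 0.   ]
beaker [([150.6, 302.4, 47.7, 65.3], 0.76), ([389.4, 162.1, 31.2, 67.0], 0.55)] [ 0.675 -0.287  0.   ]
tube_rack [([286.6, 321.5, 116.4, 47.2], 0.78)] [ 0.736 -0.029  0.   ]
top {} [[491.16162847908913, 0.0, 284.3630215425712], [0.0, 491.16162847908913, 207.13192829652934], [0.0, 0.0, 1.0]] cam at [ 0.30104962 -0.06390538  1.15569609]
manifold [([195.4, 165.4, 190.1, 105.1], 0.78)] [0.639 0.191 0.   ]
key [([257.5, 195.4, 28.7, 48.9], 0.94)] [0.577 0.031 0.   ]
clip [([365.5, 255.1, 10.4, 8.5], 0.53)] [ 0.456 -0.237  0.   ]
rack [([383.6, 254.5, 63.2, 43.4], 0.8)] [ 0.462 -0.28   0.   ]
small_clip_mid [([197.1, 165.1, 195.1, 108.7], 0.22)] [0.64  0.187 0.   ]
bottle [([367.2, 257.0, 3.5, 8.7], 0.68), ([150.3, 279.1, 43.5, 36.9], 0.64)] [ 0.452 -0.242  0.   ]
beaker [([391.7, 139.3, 28.4, 39.2], 0.91)] [ 0.75  -0.286  0.   ]
tube_rack [([291.3, 127.4, 84.6, 47.3], 0.58)] [ 0.759 -0.035  0.   ]
```

Run:
```python
import cv2,numpy as np
a=cv2.imread('pics/s0.png');b=cv2.imread('pics/t0.png')
a=cv2.resize(a[130:350,100:500],None,fx=2,fy=2);b=cv2.resize(b[90:310,80:480],None,fx=2,fy=2)
cv2.imwrite('pics/s1.png',a);cv2.imwrite('pics/t1.png',b)
```

```text
(no output)
```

View pics/s1.png

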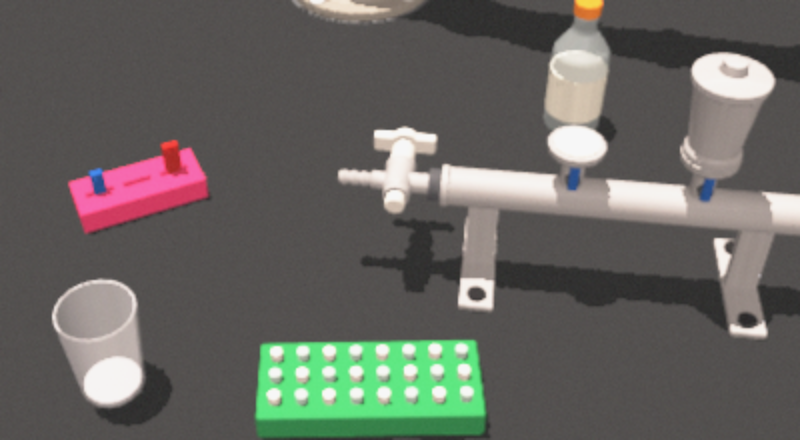

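View pics/t1.png

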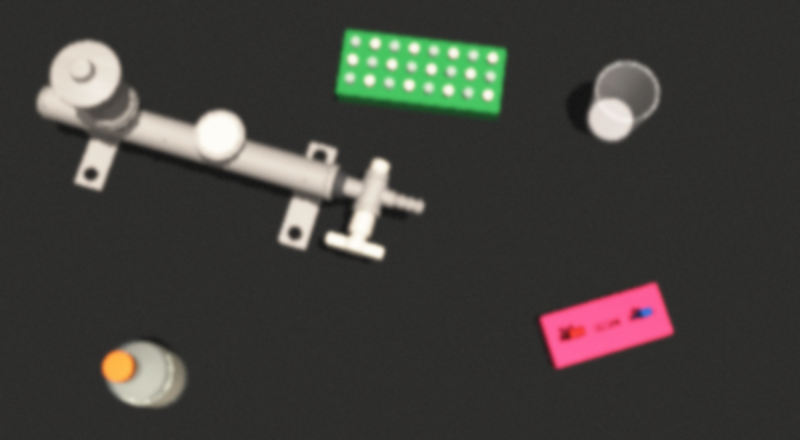

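The scene shows the pink rack with the red clip in the slot nearer +y (top crop (572,332)) and the blue clip at (642,313). The key's handle is on the robot side at top crop (355,246), its small end at (380,163), and the hose barb tip at (424,207).

Run:
```python
from h import *
C=cam('top'); f=lambda u,v,z: atz(C,80+u/2,90+v/2,z)
barb=f(424,207,.105); end=f(42,103,.105); 
y=(end-barb);L=np.linalg.norm(y);y/=L; x=np.array([y[1],-y[0],0]); O=barb+.059*y
print('L',L,'O',O,'x',x,np.degrees(np.arctan2(x[1],x[0])))
h=f(355,245,.11);s=f(381,161,.115);k=(s-h);print('handle',h,'small',s,np.degrees(np.arctan2(k[1],k[0])),'in manifold',(h-O)@x,(h-O)@y,(s-O)@x,(s-O)@y)
c=[f(*p,.026) for p in((541,318),(655,283),(673,333),(557,368))];c=np.array(c);m=c.mean(0)
ry=(c[0]-c[1]+c[3]-c[2]);ry/=np.linalg.norm(ry);print('rack',m,ry,np.degrees(np.arctan2(ry[1],ry[0])),'red slot',m+.042*ry)
print(robot.current_eef_rot(),robot.current_time_s(),robot.current_finger_gap(),vision.calibration('wrist'))
```

```text
L 0.44806710146251594 O [0.57403795 0.00531537 0.105     ] x [ 0.98335694 -0.18168412  0.        ] -10.467870707467977
handle [0.51283912 0.01821223 0.11      ] small [ 0.60858688 -0.00095316  0.115     ] -11.31904323612403 in manifold -0.06252345573243939 0.0015633618261043712 0.03511281917583439 0.00011279374142666474
rack [ 0.46217165 -0.27404746  0.026     ] [-0.37504685  0.92700586  0.        ] 112.02720857865465 red slot [ 0.44641969 -0.23511321  0.026     ]
[1.79997363e+02 1.54067020e-03 1.59447069e+02] 0.9 0.9996582018961684 {'mtx': array([[314.21174259,   0.        , 285.18269479],
       [  0.        , 314.21174259, 209.22236248],
       [  0.        ,   0.        ,   1.        ]]), 'T_tool_cam': array([[ 8.50442705e-04,  9.45191453e-01,  3.26515534e-01,
         8.35069608e-02],
       [ 9.99999517e-01, -6.42966993e-04, -7.43350203e-04,
         1.03677681e-03],
       [-4.92669548e-04,  3.26516008e-01, -9.45191543e-01,
        -1.55078865e-01],
       [ 0.00000000e+00,  0.00000000e+00,  0.00000000e+00,
         1.00000000e+00]])}
```

```bash
cat >> h.py <<'E'
O=np.array([.57404,.00532,0]); YAW=-10.6
def man(x,y,z,yaw=None):
    a=np.radians(YAW); return O+np.array([np.cos(a)*x-np.sin(a)*y,np.sin(a)*x+np.cos(a)*y,z])
def tom(p):
    a=np.radians(YAW); d=np.array(p)-O; return np.array([np.cos(a)*d[0]+np.sin(a)*d[1],-np.sin(a)*d[0]+np.cos(a)*d[1],d[2]])
E
python3 - <<'E'
from h import *
p=robot.current_tool_pos()
robot.line_to([p[0],p[1],.36],velocity=.3)
robot.move_to(man(-.13,0,.25),[180,0,YAW]); fingers.gripper_to(0.0,40)
C=cam('wrist');save('wrist','w0.png')
for n in('key','manifold'):
  print([(np.round(x['rect'],1),round(x['p'],2)) for x in recognise(n,'wrist')[:2]])
for x,y in((-.05,0),(0,0),(.024,0)): print(x,proj(C,man(x,y,.105)))
print(robot.current_time_s(),robot.current_joint_positions(),robot.current_contact_force())
E
```

```text
[(array([285.1,  66.1,  72.2, 132.2]), 0.56)]
[(array([177.1,  68.7, 354.2, 132.4]), 0.79)]
-0.05 [[286.28917619 106.75118854]]
0 [[286.40224839  45.33455577]]
0.024 [[286.46154546  13.12658784]]
4.45 [ -41.20468084    4.69582116   38.24452396   99.1438677    -2.98121597
   77.18064796 -102.99198415] [-0.41790265  0.30682334 -0.2814664 ]
```

View pics/w0.png

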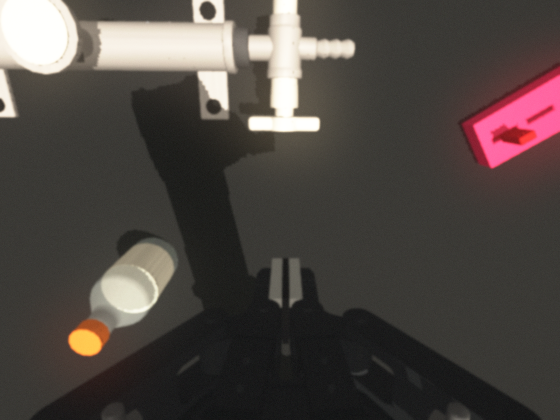

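The wrist view confirms the estimate: key axis at column 285, handle at row 124, tube at row 46, against predicted 286 and 45. Next I push.

Run:
```python
from h import *
robot.line_to(man(-.115,0,.11),velocity=.2)
f0=robot.current_contact_force()
s=robot.line_to(man(-.03,0,.11),velocity=.03,f_stop=12)
print(s,tom(robot.current_tool_pos()),np.array(robot.current_contact_force())-f0)
robot.pause(.2);print(tom(robot.current_tool_pos()),np.array(robot.current_contact_force())-f0,robot.current_time_s())
C=cam('wrist');save('wrist','w1.png')
for x in(.024,.024+.045): print(proj(C,man(x,0,.115)))
```

```text
False [-3.00743817e-02  2.60878045e-05  1.10000466e-01] [-0.2886195   0.80029335 -0.43882754]
[-3.00063888e-02  1.19728763e-05  1.10024233e-01] [ 0.32674124  0.19436226 -0.07455485] 8.4833
[[287.1476948  168.89267931]]
[[287.45027049  67.29469244]]
```

View pics/w1.png

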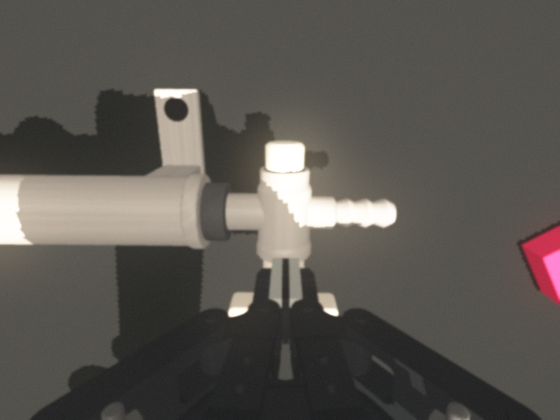

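Run:
```python
from h import *
C=cam('wrist');print(robot.tip_reach,robot.current_tool_pos(),robot.current_eef_rot(),robot.current_finger_gap())
for r,z in((293,.115),(316,.095),(316,.115),(142,.115),(142,.105),(170,.115),(260,.12),(260,.105)): print(r,z,tom(atz(C,286,r,z)))
for x in(-.011,0,.011):
  for z in(0,.01,.017): print(x,z,proj(C,man(-.03+x,0,.11-z)))
```

```text
0.017 [0.54452949 0.01085547 0.10999099] [-1.79998844e+02  2.17983683e-03 -1.06004873e+01] -0.0015238089327316532
293 0.115 [-0.04599669  0.00043465  0.115     ]
316 0.095 [-0.07687868  0.00034373  0.095     ]
316 0.115 [-0.0613448   0.00040869  0.115     ]
142 0.115 [0.03680835 0.00057473 0.115     ]
142 0.105 [0.03558204 0.00055332 0.105     ]
170 0.115 [0.02344537 0.00055213 0.115     ]
260 0.12 [-0.02272602  0.00048369  0.12      ]
260 0.105 [-0.03078479  0.00044104  0.105     ]
-0.011 0 [[286.76515912 280.32436965]]
-0.011 0.01 [[286.69415783 271.26298098]]
-0.011 0.017 [[286.64857201 265.44518847]]
0 0 [[286.81445283 263.05790698]]
0 0.01 [[286.73952962 254.70705327]]
0 0.017 [[286.6915077  249.35458566]]
0.011 0 [[286.86582069 245.06491532]]
0.011 0.01 [[286.78671044 237.49102101]]
0.011 0.017 [[286.73609467 232.64514492]]
```

The handle (rows 293–316) appears on both sides of the fingers, and no force was felt. The fingertips seem to be higher than I reckoned, so I check from the scene camera.

Run:
```python
from h import *
a=save('scene','s2.png'); C=cam('scene')
print(proj(C,[man(-.03,0,.11),man(-.03,0,.093),man(.024,0,.105),man(-.06,0,.105)]))
x0,y0=250,170
a=cv2.resize(a[150:240,240:360],None,fx=6,fy=6,interpolation=cv2.INTER_CUBIC); save('',"s3.png",a)
```

```text
[[300.0257243  208.94721995]
 [299.89742125 215.42254362]
 [297.19613535 228.67326618]
 [301.44304024 201.58241381]]
```

View pics/s3.png

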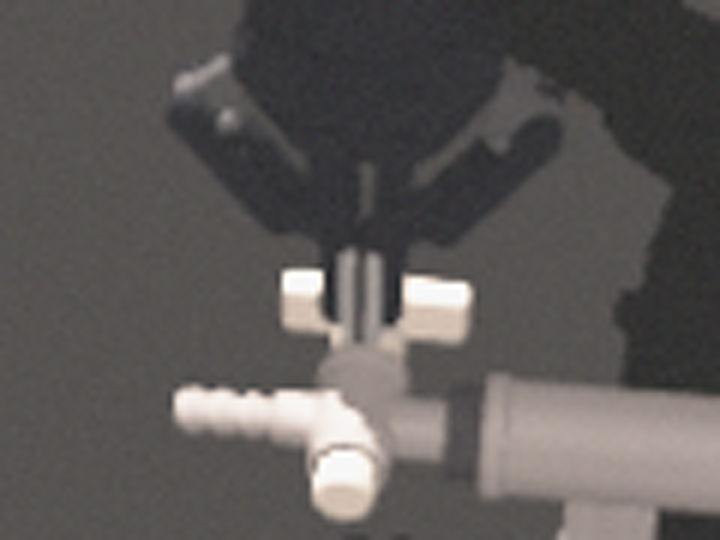

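Run:
```python
from h import *
robot.line_to(man(-.03,0,.14),velocity=.2)
robot.line_to(man(-.125,0,.14),velocity=.25)
robot.line_to(man(-.125,0,.05),velocity=.25)
s=robot.line_to(man(-.125,0,-.015),velocity=.04,f_stop=5)
print(s,robot.current_tool_pos()[2],robot.current_contact_force(),robot.current_time_s())
robot.line_to(man(-.125,0,.092),velocity=.25)
C=cam('wrist');save('wrist','w2.png')
```

```text
True -0.013663775120723982 [-0.66936154 -0.96295936  5.08735624] 11.4167
```

View pics/w2.png

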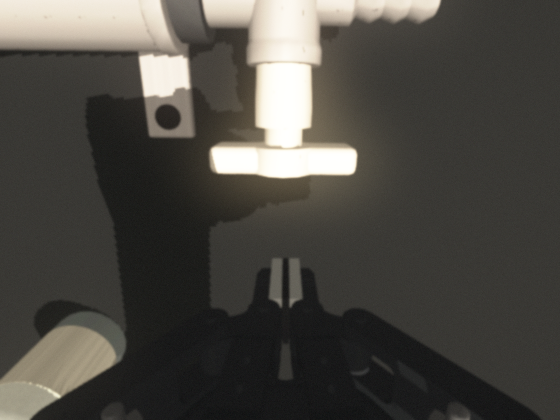

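The bench contact came at TCP z = −0.0137, so the real fingertips end about 31 mm short of the nominal tool frame. I offset all tool z by −31 mm. Now pushing again.

```bash
echo 'DZ=-.031' >>h.py
python3 - <<'E'
from h import *
robot.line_to(man(-.115,0,.11+DZ),velocity=.2)
f0=np.array(robot.current_contact_force())
s=robot.line_to(man(-.03,0,.11+DZ),velocity=.025,f_stop=12)
print(s,tom(robot.current_tool_pos()),np.array(robot.current_contact_force())-f0)
robot.pause(.1);print(tom(robot.current_tool_pos()),np.array(robot.current_contact_force())-f0,robot.current_time_s())
C=cam('wrist');save('wrist','w3.png')
for x in(.024,.024+.0245,.024+.0385): print(proj(C,man(x,0,.115)))
E
```

```text
True [-0.05824002 -0.00039168  0.076926  ] [ 0.08927356 -0.42052257  0.19239246]
[-0.05853088 -0.00045169  0.07674156] [-0.04682412 -0.2634102   0.4657505 ] 14.65
[[286.83290955 110.88570161]]
[[287.04006246  31.72672088]]
[[287.17455178 -19.66544601]]
```

View pics/w3.png

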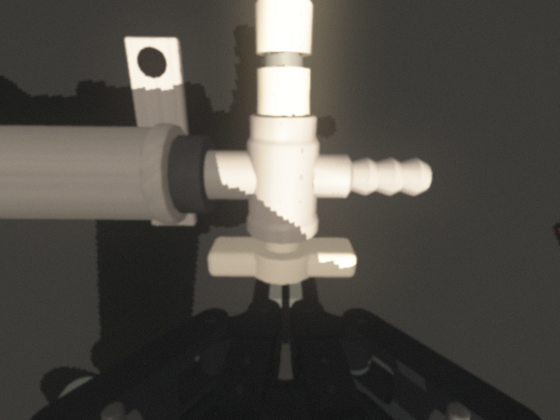

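Run:
```python
from h import *
C=cam('wrist')
for r in(53,67,60,117): print(r,tom(atz(C,286,r,.115)))
p=tom(robot.current_tool_pos())
robot.line_to(man(p[0]-.004,0,.11+DZ),velocity=.05)
f0=np.array(robot.current_contact_force())
s=robot.line_to(man(p[0]+.02,0,.11+DZ),velocity=.015,f_stop=12)
print(s,tom(robot.current_tool_pos()),np.array(robot.current_contact_force())-f0)
robot.line_to(man(-.09,0,.11+DZ),velocity=.2)
robot.line_to(man(-.09,0,.17),velocity=.3)
# look at key end from tool above
robot.move_to(man(.035,0,.22),[180,0,YAW-90])
fingers.gripper_to(.4,40)
C=cam('wrist');im=save('wrist','w4.png')
P=[man(.024+d,0,.115) for d in(0,.005,.01,.015,.02,.025,.038)]
print(proj(C,P).round(1),robot.current_time_s())
```

```text
53 [0.04210412 0.0003392  0.115     ]
67 [0.03787711 0.00033131 0.115     ]
60 [0.04000527 0.00033529 0.115     ]
117 [0.02176584 0.00030124 0.115     ]
True [-0.05882485 -0.00013223  0.0771325 ] [-0.86835873 -1.44234966 -0.37959553]
[[298.8 201.9]
 [293.  201.9]
 [287.3 201.9]
 [281.5 201.9]
 [275.8 201.9]
 [270.  201.9]
 [255.1 201.9]] 18.225
```

View pics/w4.png

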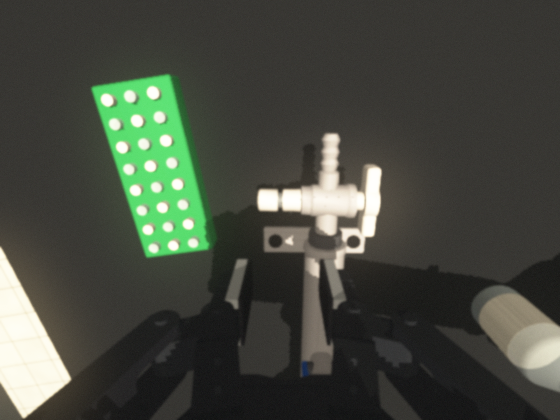

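The key is home, since the repeat push stopped at the same spot. Its groove is at pixel (279,200), about 17 mm out. Next, the clip.

Run:
```python
from h import *
C=cam('top');print('top clip',atz(C,365.5,255.1,.05))
robot.line_to(man(.035,-.06,.26),velocity=.3)
robot.move_to([.445,-.236,.17],[180,0,-68])
C=cam('wrist');im=save('wrist','w5.png')
hsv=cv2.cvtColor(im,cv2.COLOR_RGB2HSV).astype(int)
m=(((hsv[...,0]<8)|(hsv[...,0]>176))&(hsv[...,1]>190)&(hsv[...,2]>90)).astype(np.uint8)
n,l,st,ce=cv2.connectedComponentsWithStats(m)
for i in range(1,n):
    if st[i,4]>30: print(st[i],ce[i])
print(recognise('clip','wrist')[:2],robot.current_time_s())
a=np.radians(22);rx=np.array([np.cos(a),np.sin(a),0]);ry=np.array([-np.sin(a),np.cos(a),0])
c=np.array([.4464,-.2351,.064]);print(proj(C,[c+sx*.005*rx+sy*.009*ry for sx,sy in((-1,-1),(1,-1),(1,1),(-1,1))]).round(1))
```

```text
top clip [ 0.4495355  -0.22983826  0.05      ]
[282 183  11  11  84] [287.19047619 188.60714286]
[{'rect': [290.2, 194.2, 17.4, 35.1], 'p': 0.74}, {'rect': [48.6, 372.0, 97.3, 71.6], 'p': 0.52}] 19.7
[[293.3 191.8]
 [281.7 191.8]
 [281.7 211.4]
 [293.  211.5]]
```

View pics/w5.png

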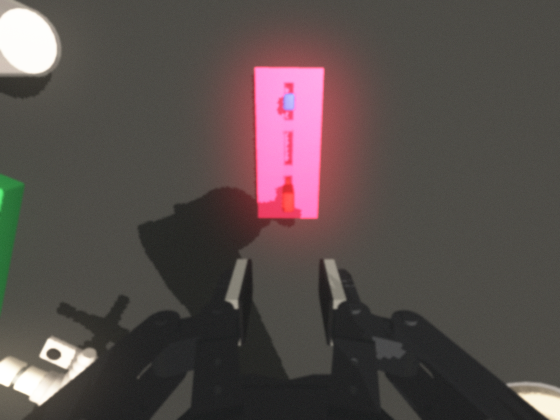

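Picture: red clip tab at columns 283–294, rows 178–213, within about 1 mm of prediction. The blue clip is at (289,102). Grasping now.

Run:
```python
from h import *
robot.line_to([.4453,-.2355,.06],velocity=.25)
s=robot.line_to([.4453,-.2355,.020],velocity=.08,f_stop=6)
print('down',s,robot.current_tool_pos())
fingers.gripper_to(0.0,60); print('gap',robot.current_finger_gap())
s=robot.line_to([.4453,-.2355,.075],velocity=.08); print('gap',robot.current_finger_gap(),robot.current_contact_force())
robot.line_to([.4453,-.2355,.2],velocity=.3)
robot.move_to(man(.041,0,.165),[180,0,YAW-90])
C=cam('wrist');im=save('wrist','w6.png')
print(robot.current_finger_gap(),robot.current_time_s(),proj(C,[man(.041,0,.165-.006),man(.041,0,.112)]))
save('','w6c.png',cv2.resize(im[120:320,200:380],None,fx=3,fy=3))
```

```text
down False [ 0.44509793 -0.23567197  0.01979292]
gap 0.10485598187403787
gap 0.10527304433181536 [0.23794693 0.29459747 0.34732406]
0.10457609064090523 23.8417 [[285.59122088 259.23729347]
 [285.410893   227.89561961]]
```

View pics/w6c.png

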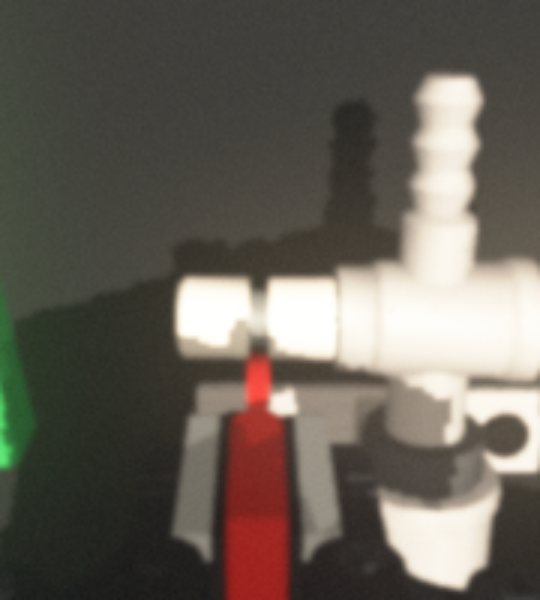

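The ring (crop column 258) lines up with the groove (crop column 259) straight under the camera. Lowering gently.

Run:
```python
from h import *
X=.041
robot.line_to(man(X,0,.134),velocity=.1)
for i,dx in enumerate((0,.0006,-.0006,.0012,-.0012,.0018,-.0018)):
    if i: robot.line_to(man(X+dx,0,.130),velocity=.03)
    f0=np.array(robot.current_contact_force())
    s=robot.line_to(man(X+dx,0,.1195),velocity=.015,f_stop=3)
    z=robot.current_tool_pos()[2]; print(dx,s,z.round(4),(np.array(robot.current_contact_force())-f0).round(1),robot.current_time_s(),robot.current_finger_gap().__round__(3))
    if z<.1242: break
```

```text
0 True 0.1222 [ 0.1 -0.2  2.1] 25.0333 0.108
```

Contact came 11.2 mm above the axis, so the clip is over the groove. Pressing it in now.

Run:
```python
from h import *
X=.041
f0=np.array(robot.current_contact_force())
s=robot.line_to(man(X,0,.110),velocity=.02,f_stop=7.5)
p=robot.current_tool_pos();print(s,tom(p),np.array(robot.current_contact_force()).round(1),robot.current_finger_gap(),robot.current_time_s())
```

```text
True [ 0.04056413 -0.0003369   0.11116387] [-0.4 -0.3  5.3] 0.10441764179281347 25.6083
```

Run:
```python
from h import *
fingers.gripper_to(.4)
p=robot.current_tool_pos()
robot.line_to([p[0],p[1],.20],velocity=.1)
robot.line_to(man(.041,.02,.24),velocity=.2)
im=save('wrist','w7.png');s=save('scene','s7.png')
C=cam('wrist');q=proj(C,man(.041,0,.12))[0].astype(int);print(q)
a=cv2.resize(im[q[1]-50:q[1]+50,q[0]-65:q[0]+65],(780,600),interpolation=cv2.INTER_CUBIC)[:, :]
b=cv2.resize(s[180:255,250:348],(784,600),interpolation=cv2.INTER_CUBIC)
save('','v7.png',cv2.resize(np.hstack([a,b]),(800,307)))
print(robot.current_contact_force(),robot.current_time_s())
```

```text
[284 176]
[-0.53192529  0.92953259 -0.49074268] 27.4917
```

View pics/v7.png

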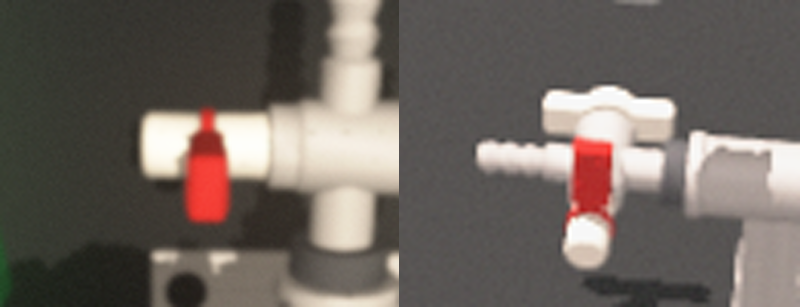

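The clip stands upright in the groove with its ring around the key. The gripper is clear, so I hand in.

```bash
python3 -c "
from h import *
workorder.close_job();print(robot.current_time_s())"
```

```text
the job is handed in; nothing more can be done
the job is handed in; nothing more can be done
```

The key is pushed home and the red clip is pressed into its groove and released. I handed the job in at about 27.5 s, well inside the 72 s limit.

- **First push missed:** it passed over the handle without touching it. A gentle touch on the bench showed the fingertips end about 31 mm short of the stated tool frame, so I corrected for that in every later move.
- **Key:** the second push stopped at the 12 N limit. A repeat push stopped within 0.6 mm of the same place, so I took it as seated. I did not push it again after fitting the clip.
- **Force readings:** the force read right after each of the two pushes was near zero, not 12 N. The evidence for home is therefore the stop position and the groove showing about 17 mm out.
- **Clip:** it touched down 11.2 mm above the key's axis, which means it was over the groove. Under a press limited to about 10 N it went down to within about 0.2 mm of its fully seated height.
- **Last pictures:** they show the clip upright around the key, with the gripper clear. The blue clip, bottle, beaker and tube rack were never touched.

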